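Hang the angle plates away in nesting order

TASK

Put all the angle plates away on the hook stand, bar through their windows and toes towards you, in order of height: the tallest home against the post, then each next shorter one close up in front of it, so that it nests over the toe of the one behind. One plate is already on the hook: if a taller one is here, it has to come off first and go back on in its turn. Let them all hang free and still, and do not disturb the tin and the black carton.

Things in the scene. Friction and masses are not known exactly. Their poses are not given: they have to be found in the camera images.
- stand: Grey hook stand, bolted down. Origin on the bench under where the level steel bar leaves the post's front face; bar runs along -x (towards the robot): 14 wide, 10 thick, top 170 above bench, 157 clear length, then an upturned tip 8 long, its top 180 high. Post 40 wide, top 190 high. Base plate 110 wide, 10 thick, from 110 in front of the post face to 60 behind.
- plate_a: Angle plate: heavy dark steel foot, light hollow alloy web. Web 56 wide (y), 22 thick (x), with a window 30 wide x 36 high through it along x; over it a 14 bridge, then a central lug 28 (y) x 14 (x) x 34 high. Foot's toe, 6 thick, sticks out 26 to -x (to the robot). Origin: under web's centre, z up. Underside to window's top edge 140, to lug top 188; 0.36 kg. Starts on the bench; may be absent.
- plate_b: Angle plate: heavy dark steel foot, light hollow alloy web. Web 56 wide (y), 22 thick (x), with a window 30 wide x 36 high through it along x; over it a 14 bridge, then a central lug 28 (y) x 14 (x) x 34 high. Foot's toe, 6 thick, sticks out 26 to -x (to the robot). Origin: under web's centre, z up. Underside to window's top edge 126, to lug top 174; 0.35 kg. Hangs on the bar at the start.
- plate_c: Angle plate: heavy dark steel foot, light hollow alloy web. Web 56 wide (y), 22 thick (x), with a window 30 wide x 36 high through it along x; over it a 14 bridge, then a central lug 28 (y) x 14 (x) x 34 high. Foot's toe, 6 thick, sticks out 26 to -x (to the robot). Origin: under web's centre, z up. Underside to window's top edge 112, to lug top 160; 0.34 kg. Starts on the bench; may be absent.
- plate_d: Angle plate: heavy dark steel foot, light hollow alloy web. Web 56 wide (y), 22 thick (x), with a window 30 wide x 36 high through it along x; over it a 14 bridge, then a central lug 28 (y) x 14 (x) x 34 high. Foot's toe, 6 thick, sticks out 26 to -x (to the robot). Origin: under web's centre, z up. Underside to window's top edge 98, to lug top 146; 0.33 kg. Starts on the bench; may be absent.
- plate_e: Angle plate: heavy dark steel foot, light hollow alloy web. Web 56 wide (y), 22 thick (x), with a window 30 wide x 36 high through it along x; over it a 14 bridge, then a central lug 28 (y) x 14 (x) x 34 high. Foot's toe, 6 thick, sticks out 26 to -x (to the robot). Origin: under web's centre, z up. Underside to window's top edge 84, to lug top 132; 0.32 kg. Starts on the bench; may be absent.
- plate_f: Angle plate: heavy dark steel foot, light hollow alloy web. Web 56 wide (y), 22 thick (x), with a window 30 wide x 36 high through it along x; over it a 14 bridge, then a central lug 28 (y) x 14 (x) x 34 high. Foot's toe, 6 thick, sticks out 26 to -x (to the robot). Origin: under web's centre, z up. Underside to window's top edge 70, to lug top 118; 0.31 kg. Starts on the bench; may be absent.
- plate_g: Angle plate: heavy dark steel foot, light hollow alloy web. Web 56 wide (y), 22 thick (x), with a window 30 wide x 36 high through it along x; over it a 14 bridge, then a central lug 28 (y) x 14 (x) x 34 high. Foot's toe, 6 thick, sticks out 26 to -x (to the robot). Origin: under web's centre, z up. Underside to window's top edge 56, to lug top 104; 0.29 kg. Starts on the bench; may be absent.
- tin: Bystander: open brass-coloured tin, 70 across, 75 high, loose; origin at the centre of its underside. Leave it alone.
- black_box: Bystander: small black carton 62 x 69 x 56 high, loose; origin at the centre of its underside. Leave it alone.
There are look-alikes about, which are no part of the job. What is shaped like the plate_e but pink, white or yellow is not meant.

How it is judged:
At the end, for the whole second after the job is handed in: Every plate present hangs on the bar by its window (height within 5 mm of seated, within 12 mm of the bar's middle, upright within 0.10 rad, at rest); the tallest's web is at most 12 mm from the post, each other's at most 12 mm in front of the web of the next taller present (y of plate_a in the frame of stand between -0.012 and 0.012 m and z of plate_a in the frame of stand between 0.025 and 0.035 m and angle between each of plate_a, plate_b, plate_c, plate_d, plate_e, plate_f, plate_g's own z axis and vertical below 0.1 rad and linear speed of each of plate_a, plate_b, plate_c, plate_d, plate_e, plate_f, plate_g below 0.03 m/s and y of plate_b in the frame of stand between -0.012 and 0.012 m and z of plate_b in the frame of stand between 0.039 and 0.049 m and y of plate_c in the frame of stand between -0.012 and 0.012 m and z of plate_c in the frame of stand between 0.053 and 0.063 m and y of plate_d in the frame of stand between -0.012 and 0.012 m and z of plate_d in the frame of stand between 0.067 and 0.077 m and y of plate_e in the frame of stand between -0.012 and 0.012 m and z of plate_e in the frame of stand between 0.081 and 0.091 m and y of plate_f in the frame of stand between -0.012 and 0.012 m and z of plate_f in the frame of stand between 0.095 and 0.105 m and y of plate_g in the frame of stand between -0.012 and 0.012 m and z of plate_g in the frame of stand between 0.109 and 0.119 m and x of plate_a in the frame of stand between -0.023 and -0.006 m and (x of plate_b in the frame of plate_a between -0.034 and -0.017 m or x of plate_b in the frame of stand between -0.023 and -0.006 m) and x of plate_c in the frame of plate_b between -0.034 and -0.017 m and (x of plate_d in the frame of plate_c between -0.034 and -0.017 m or x of plate_d in the frame of plate_b between -0.034 and -0.017 m) and (x of plate_e in the frame of plate_d between -0.034 and -0.017 m or x of plate_e in the frame of plate_c between -0.034 and -0.017 m or x of plate_e in the frame of plate_b between -0.034 and -0.017 m) and (x of plate_f in the frame of plate_e between -0.034 and -0.017 m or x of plate_f in the frame of plate_d between -0.034 and -0.017 m or x of plate_f in the frame of plate_c between -0.034 and -0.017 m) and (x of plate_g in the frame of plate_f between -0.034 and -0.017 m or x of plate_g in the frame of plate_e between -0.034 and -0.017 m or x of plate_g in the frame of plate_d between -0.034 and -0.017 m)); the robot touches nothing.
It fails at once if the tin is pushed more than 50 mm from where it stood (distance of tin from where it was at the start of the episode above 0.05 m).
It fails at once if the black carton is pushed more than 50 mm from where it stood (distance of black_box from where it was at the start of the episode above 0.05 m).
Of plate_a, plate_c, plate_d, plate_e, plate_f, plate_g only 4 to 5 are there at a start; the rules pass over those that are not, and their reading is None.
At some moment in a run one of plate_c, plate_d, plate_e, plate_f, plate_g may be knocked a few centimetres aside while the robot is not near it.
It also fails if it takes over 210 s, if anything falls off the work surface, if the arm or the gripper's body presses on something with over 40 N, if the wrist force passes 120 N, or if a joint passes its speed limit or range.

ROBOT

A 6-joint arm with a two-finger parallel gripper is mounted at the origin on a cart in front of the work surface, level with it; the furniture and walls round the work are solid. World frame = base frame: x ahead of the robot, y to its left, z up, the work surface at z = 0. Lengths are in m, angles in rad, forces in N, time in s.
With the tool pointing down it reaches from about 0.275 to 0.875 m from the base axis. Payload 12.5 kg.
Tool frame: the origin (TCP) lies on the front face of the gripper's body, between the roots of the fingers; the fingertips stand 73 mm ahead of it and the grasp point (between the pads) lies 54 mm ahead of it; z points along the fingers, y is the line along which they close (so a half turn about z gives the same grasp; the last joint's range is limited). The gripper opens to 85 mm and grips with 20 to 120 N. Pads are 22 mm wide; open, the fingers measure 114 mm over their backs; the gripper's body (76 mm by 85 mm) begins 54 mm behind the grasp point. The pads swing forward as they close: fully open they stand 13 mm farther back than shut.
Start: joints at [-1.211, 0.351, 1.652, -0, 1.139, -0.085], TCP at [0.237, -0.496, 0.304] pointing down, gripper open.
Joint ranges: [-2.75, 2.75], [-0.79, 2.1], [0.01, 2.65], [-1.57, 4.71], [0.07, 3.14], [-2.87, 2.87]. Speed limits (rad/s): [2.22, 2.22, 2.79, 3.14, 3.14, 3.14].

INTERFACE

Orientations are given as a unit quaternion [x, y, z, w].
In Python, from cell import * gives the robot as it stands.
- The arm moves only by the tool carry_out, never from a script. Its argument "deltas" is a list that holds one entry, the list of rows, each a list of 5 numbers: the opening, from 0 (shut) to 1 (fully open), then the shift along the world's x, y, z in cm, then the turn about the world's z in degrees. A call has 1 to 20 rows; each row is the pose to reach, as a shift and turn from the pose commanded when the call began; what a row does not reach only later rows make up. A row lasts 1/12 s, in which the tool goes at most 41.7 mm and 7.16 degrees, less where a joint would pass 70% of its speed; a pose out of reach is approached as far as the arm can. A call with a gripper value outside its range is refused whole. The fingers move at their own pace and stop on an object; the grip force is fixed at half the most. Time passes only in rows, so rows that repeat a pose let the fingers close. It gives the time, the measured TCP pose, the force, the opening and the grip force at its end, in the units of the state.
- sense(): the state, without advancing time (a new reading comes with each control period).
- camera(name): name is "side" or "top" or "wrist"; returns the picture (384x512x3 uint8, red, green, blue); there is no depth.
- calibration(name): a dict with "vfov" (degrees; the focal length in pixels is half the picture's height over the tangent of half this angle, whatever the lens; pixels are square), "cx", "cy" (the principal point, pixels), "camera_from_world" (4x4, takes a point from world to camera coordinates); the wrist camera has in their place "mount" (4x4, takes a point from camera to tool coordinates, whose origin is the TCP and whose axes are the flange's). Camera axes: x right, y up, looking along -z (the intrinsics and any distortion apply to the point x, -y, -z); pixel columns grow to the right and rows downward; lengths in m; the calibration is good to about 2 mm. A picture is of the moment at which its call begins: read the wrist's pose just before it. calibration takes no time and is no camera call.
- close_job(): hands the job in; it is judged then, once.
The state is a dict: "time_s": time; "qpos": joint angles; "dq": joint speeds; "tau": joint torques, N m; "position": TCP position; "tcp_rot": TCP orientation; "ft_force": force on the tool from outside, world axes, zero at the start; "moment": the same for the moment, N m; "width": finger opening in m; "gripper_force": force on a finger pad.
Only numpy, scipy, OpenCV 4.12 (cv2) and the standard library are available. Lean on these libraries where they do the work, as an engineer would, in place of code of your own. Each camera call takes 0.05 s, during which the arm holds its last target. There are 200 camera calls.

## Working session

There is one attempt and no reset: what is moved stays moved. The work goes in short steps, Python scripts to look and compute and a tool call to move; the robot and the scene stay as the last step left them, time stands still between calls to the robot, and variables do not carry over. Pictures are saved under pics/ and viewed, at most 14 in all, crops included, and the job is handed in when it is done.

Besides the shell and the picture viewer there is one more tool, called after ">>>" by a JSON object that holds its "fn" and its "kwargs". carry_out: Moves the arm, as the interface text tells. Its arguments: {"type":"object","properties":{"deltas":{"type":"array"}},"required":["deltas"]}

```bash
ls; mkdir -p pics; python3 - <<'E'
from cell import *
import cv2,numpy as np
s=sense();print(s)
ims=[]
for n in("side","top","wrist"):
    im=camera(n);cv2.imwrite(f"pics/{n}0.png",im[:,:,::-1]);c=calibration(n);print(n,c)
t=cv2.imread("pics/top0.png");cv2.imwrite("pics/top0b.png",cv2.resize(t,(800,600),interpolation=cv2.INTER_CUBIC))
t=cv2.imread("pics/side0.png");cv2.imwrite("pics/side0b.png",cv2.resize(t,(800,600),interpolation=cv2.INTER_CUBIC))
E
```

```text
pics
{'time_s': 0.0, 'qpos': array([-1.21059399e+00,  3.51273980e-01,  1.65240311e+00,  1.68064722e-06,
        1.13909884e+00, -8.46087699e-02]), 'dq': array([-4.71753394e-04, -9.74398487e-04,  1.05386651e-03,  1.22857893e-03,
       -8.15248739e-05, -1.13131749e-03]), 'tau': array([-1.56971028e-04, -5.06101835e+01, -2.91403949e+01, -6.96799589e-05,
        4.50861698e-03, -5.35122069e-06]), 'position': array([ 0.23659369, -0.49625018,  0.30334567]), 'tcp_rot': array([ 9.75369570e-01,  2.20576181e-01, -8.05122705e-05, -5.86134710e-04]), 'ft_force': array([0.46054822, 0.86444631, 0.50324156]), 'moment': array([ 0.00813918, -0.0072955 ,  0.0682242 ]), 'gripper_force': 0.0, 'width': 0.08554950605050438}
side {'vfov': 42.70335254190719, 'cx': 253.89417711584628, 'cy': 195.43070732871047, 'camera_from_world': array([[ 0.9763949 , -0.21538095, -0.01624957, -0.50801034],
       [ 0.10360699,  0.40101541,  0.91019351, -0.11520054],
       [-0.18952202, -0.89039187,  0.41386437, -1.83812812],
       [ 0.        ,  0.        ,  0.        ,  1.        ]])}
top {'vfov': 44.449913071471435, 'cx': 260.38225362713547, 'cy': 193.89157963283034, 'camera_from_world': array([[ 0.01894401, -0.99980502, -0.00557108, -0.01689372],
       [ 0.97215357,  0.01711776,  0.23371867, -0.5239965 ],
       [-0.23357773, -0.00984352,  0.9722883 , -1.47722328],
       [ 0.        ,  0.        ,  0.        ,  1.        ]])}
wrist {'vfov': 59.71775388743279, 'cx': 254.47444904713836, 'cy': 191.25383888935602, 'mount': array([[ 5.22405631e-04,  9.51645068e-01,  3.07199270e-01,
         7.94508640e-02],
       [ 9.99999794e-01, -6.11685782e-04,  1.94343672e-04,
         3.48422675e-04],
       [ 3.72855622e-04,  3.07199105e-01, -9.51645192e-01,
        -7.07936346e-02],
       [ 0.00000000e+00,  0.00000000e+00,  0.00000000e+00,
         1.00000000e+00]])}
```

View pics/top0b.png

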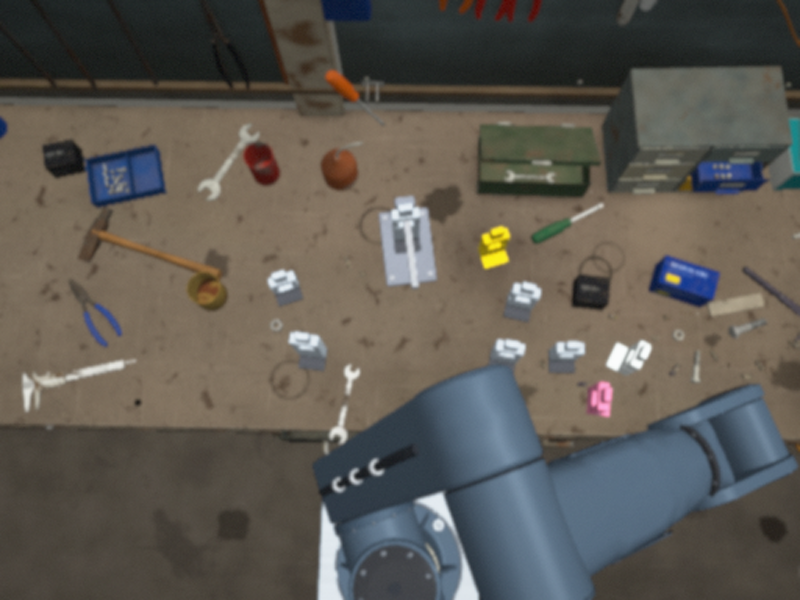

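View pics/side0b.png

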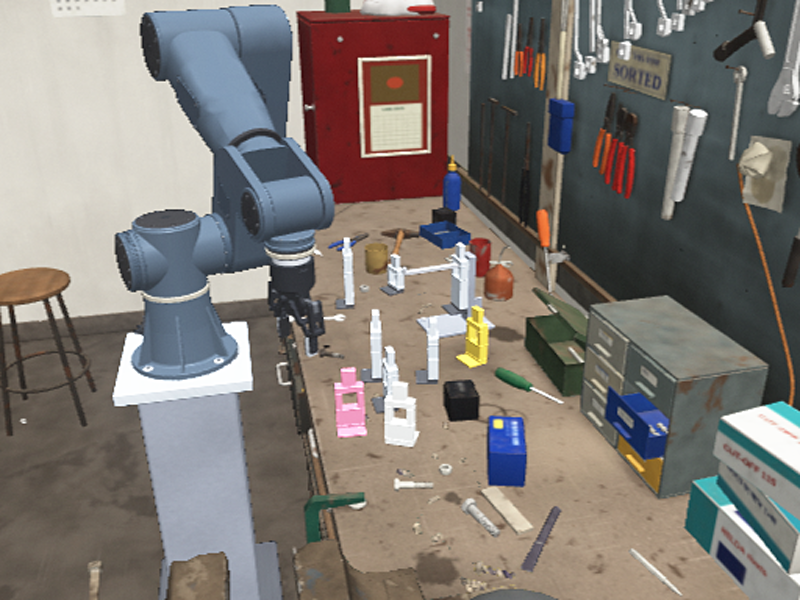

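Top view (800-scale): the grey plates on the bench are at about (285,285), (308,350), (522,298), (508,355) and (567,355). The hook stand with plate_b is at (408,245). Look-alikes to avoid are yellow (494,247), white (630,355) and pink (600,398). The tin is at (208,290) and the black carton at (592,290).

```bash
python3 - <<'E'
import cv2
t=cv2.imread("pics/top0.png")[120:260,165:425];cv2.imwrite("pics/topc.png",cv2.resize(t,None,fx=3,fy=3,interpolation=cv2.INTER_CUBIC))
t=cv2.imread("pics/side0.png")[145:285,195:325];cv2.imwrite("pics/sidec.png",cv2.resize(t,None,fx=4.25,fy=4.25,interpolation=cv2.INTER_CUBIC))
E
```

```text
(no output)
```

View pics/topc.png

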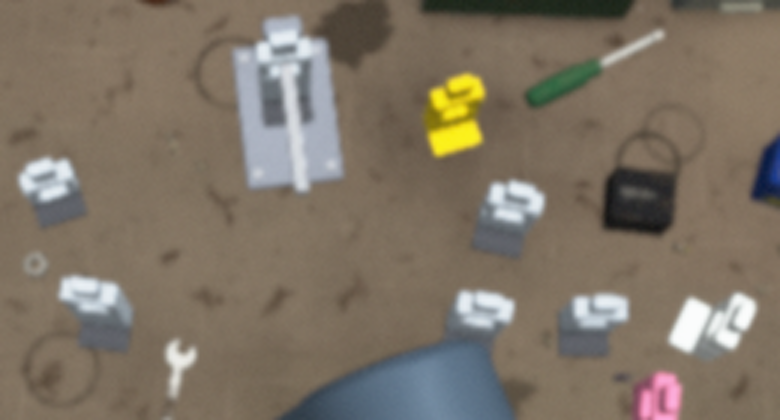

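View pics/sidec.png

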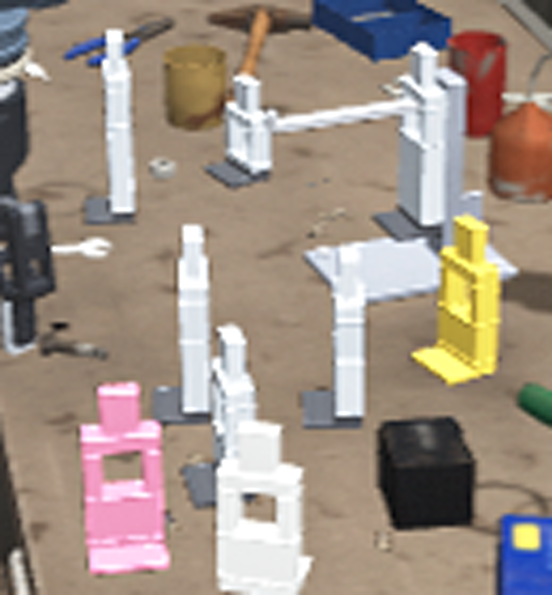

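```bash
cat > h.py <<'E'
import numpy as np,cv2
from cell import *
from scipy.spatial.transform import Rotation as R
def T_wc(name,s=None):
    c=calibration(name)
    if name!="wrist": return np.linalg.inv(c["camera_from_world"]),c
    T=np.eye(4);T[:3,:3]=R.from_quat(s["tcp_rot"]).as_matrix();T[:3,3]=s["position"]
    return T@c["mount"],c
def ray(name,u,v,s=None):
    T,c=T_wc(name,s);f=192/np.tan(np.radians(c["vfov"]/2))
    d=T[:3,:3]@np.array([(u-c["cx"])/f,-(v-c["cy"])/f,-1]);return T[:3,3],d/np.linalg.norm(d)
def plane(name,u,v,z,s=None):
    o,d=ray(name,u,v,s);return o+d*(z-o[2])/d[2]
def tri(r1,r2):
    (a,d),(b,e)=r1,r2;t=np.linalg.lstsq(np.c_[d,-e],b-a,rcond=None)[0]
    p,q=a+t[0]*d,b+t[1]*e;return (p+q)/2,np.linalg.norm(p-q)
def proj(name,P,s=None):
    T,c=T_wc(name,s);f=192/np.tan(np.radians(c["vfov"]/2))
    p=np.linalg.inv(T)@np.r_[P,1];return c["cx"]-f*p[0]/p[2],c["cy"]+f*p[1]/p[2]
E
python3 - <<'E'
from h import *
tp=dict(P1=(46,165),P2=(88,285),P3=(515,190),P4=(484,299),P5=(602,301),b=(283,28))
sp=dict(P1=(246,80),P2=(113,35),P3=(348,250),P4=(193,230),P5=(232,332),b=(424,48))
for k in tp:
    p,e=tri(ray("top",165+tp[k][0]/3,120+tp[k][1]/3),ray("side",195+sp[k][0]/4.25,145+sp[k][1]/4.25))
    print(k,p.round(3),round(e,4))
for k,(a,b) in dict(P1=((42,227),(86,213)),P2=((79,346),(126,351)),P3=((474,248),(518,256)),P5=((558,355),(605,355)),stand=((249,188),(343,178)),bar=((290,65),(303,190))).items():
    z=.006 if k!="bar" else .17
    if k=="stand":z=.01
    p,q=[plane("top",165+x/3,120+y/3,z) for x,y in(a,b)];print(k,p.round(3),q.round(3),np.degrees(np.arctan2(*(q-p)[:2])).round(1),np.linalg.norm(p-q).round(3))
E
```

```text
P1 [0.573 0.252 0.101] 0.0
P2 [0.428 0.187 0.185] 0.0026
P3 [ 0.546 -0.246  0.141] 0.0048
P4 [ 0.427 -0.21   0.156] 0.0048
P5 [ 0.432 -0.335  0.127] 0.0041
b [ 0.686 -0.001  0.215] 0.0058
P1 [0.527 0.27  0.006] [0.544 0.221 0.006] 160.7 0.052
P2 [0.392 0.221 0.006] [0.387 0.168 0.006] -175.0 0.053
P3 [ 0.511 -0.219  0.006] [ 0.503 -0.268  0.006] -170.4 0.05
P5 [ 0.391 -0.31   0.006] [ 0.392 -0.362  0.006] 179.0 0.052
stand [0.575 0.036 0.01 ] [ 0.589 -0.071  0.01 ] 172.7 0.108
bar [ 0.666 -0.009  0.17 ] [ 0.532 -0.025  0.17 ] -96.7 0.135
```

Matching lug tops across the two views gives P1 (285,285) = g, P2 (308,350) = a, P3 (522,298) = d, P4 (508,355) = c and P5 (567,355) = e. Plate f is absent. Plate a is here, so b has to come off the hook first. I'll check it with the wrist camera.

>>> {"fn": "carry_out", "kwargs": {"deltas": [[[1,0,0,3,0],[1,4,4,7.7,-7],[1,44,49.5,9.7,-18.5],[1,44,49.5,9.7,-18.5],[1,44,49.5,9.7,-18.5],[1,44,49.5,9.7,-18.5],[1,44,49.5,9.7,-18.5],[1,44,49.5,9.7,-18.5],[1,44,49.5,9.7,-18.5],[1,44,49.5,9.7,-18.5],[1,44,49.5,9.7,-18.5],[1,44,49.5,9.7,-18.5],[1,44,49.5,9.7,-18.5],[1,44,49.5,9.7,-18.5],[1,44,49.5,9.7,-18.5],[1,44,49.5,9.7,-18.5],[1,44,49.5,9.7,-18.5],[1,44,49.5,9.7,-18.5],[1,44,49.5,9.7,-18.5],[0.7,44,49.5,9.7,-18.5]]]}}

```text
time_s: 1.82
position: [0.6764, -0.0016, 0.4001]
tcp_rot: [0.998, 0.061, -0.001, 0.0]
ft_force: [-0.7, 0.1, 0.5]
width: 0.0754
gripper_force: 0.0
```

```bash
python3 - <<'E'
from h import *
s=sense();print(s["time_s"],s["position"],s["tcp_rot"])
im=camera("wrist")[:,:,::-1];cv2.imwrite("pics/w1.png",im)
E
```

```text
1.8167 [ 0.67644962 -0.00155327  0.40013963] [ 9.98120956e-01  6.12709256e-02 -6.52424858e-04  7.05363213e-05]
```

View pics/w1.png

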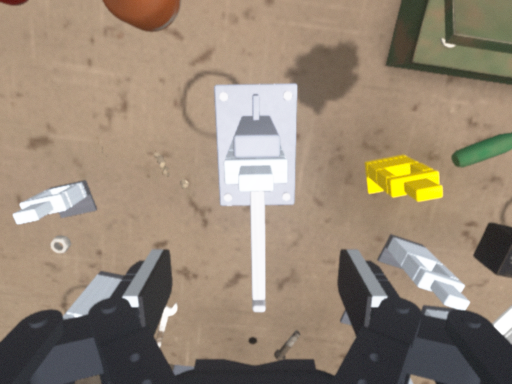

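The wrist view shows the bar end at (258,305). Plate b's shoulder is near (256,170) and its lug top near (256,183), directly in front of the post.

```bash
python3 - <<'E'
import cv2
t=cv2.imread("pics/w1.png")[75:325,190:320];a=t[:130];b=t[120:]
cv2.imwrite("pics/w1c.png",cv2.resize(a,None,fx=4.5,fy=4.5,interpolation=cv2.INTER_CUBIC))
E
```

```text
(no output)
```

View pics/w1c.png

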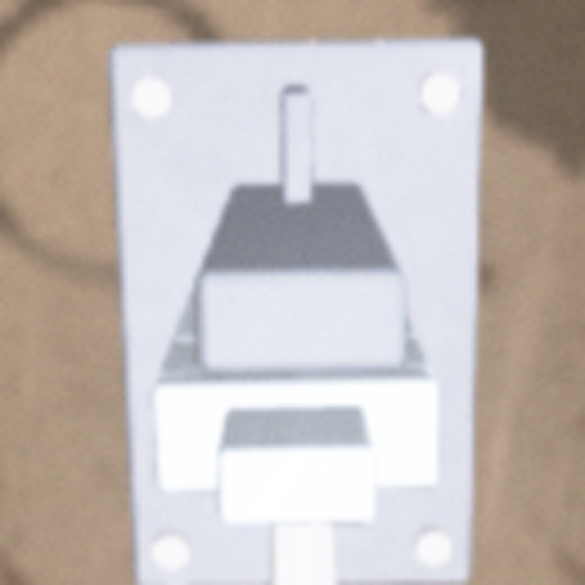

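```bash
cat >> h.py <<'E'
def psi(s):
    q=s["tcp_rot"];return np.degrees(2*np.arctan2(q[1],q[0]))
E
python3 - <<'E'
from h import *
s=dict(position=np.array([ 0.67644962,-0.00155327,0.40013963]),tcp_rot=np.array([ 9.98120956e-01,6.12709256e-02,-6.52424858e-04,7.05363213e-05]))
f=lambda x,y,z:plane("wrist",190+x/4.5,75+y/4.5,z,s)
print(psi(s))
print("lug",f(298,484,.218))
a,b=f(221,522,.218),f(375,522,.218);print("lugfront",a,b,np.linalg.norm(a-b),np.degrees(np.arctan2(-(a-b)[0],(a-b)[1])))
a,b=f(201,368,.19),f(405,368,.19);print("postfront",a,b,np.linalg.norm(a-b),np.degrees(np.arctan2(-(a-b)[0],(a-b)[1])))
a,b=f(112,45,.01),f(482,40,.01);print("baseback",a,b,np.linalg.norm(a-b),np.degrees(np.arctan2(-(a-b)[0],(a-b)[1])))
p=plane("wrist",258.5,300,.18,s);q=(f(201,368,.19)+f(405,368,.19))/2
print("tip",p,"post",q,np.linalg.norm(p-q),np.degrees(np.arctan2((q-p)[1],(q-p)[0])))
E
```

```text
7.025532876336496
lug [ 0.68139906 -0.00239521  0.218     ]
lugfront [0.67278773 0.01022682 0.218     ] [ 0.67613001 -0.01675749  0.218     ] 0.02719051135260679 7.060686428048776
postfront [0.69370841 0.01757286 0.19      ] [ 0.69846702 -0.02085614  0.19      ] 0.03872250378120592 7.058920283527002
baseback [0.74630392 0.05946712 0.01      ] [ 0.76093863 -0.0474648   0.01      ] 0.10792872660595314 7.793086854854636
tip [ 0.5463988  -0.02185048  0.18      ] post [ 0.69608771 -0.00164164  0.19      ] 0.1513775670358641 7.68876278049184
```

Stand origin ≈ (0.695, −0.002) with yaw ≈ 7.4°. Post width measures 38.7 mm against 40, and lug width 27.2 against 28. Plate b hangs 2–3 mm off the post. I'll grasp it now.

>>> {"fn": "carry_out", "kwargs": {"deltas": [[[0.7,0.5,-0.1,-3,0],[0.7,0.5,-0.1,-6,0],[0.7,0.5,-0.1,-9,0],[0.7,0.5,-0.1,-11,0],[0.7,0.5,-0.1,-12.5,0],[0.7,0.5,-0.1,-13.5,0],[0.7,0.5,-0.1,-13.5,0],[0.3,0.5,-0.1,-13.5,0],[0,0.5,-0.1,-13.5,0],[0,0.5,-0.1,-13.5,0],[0,0.5,-0.1,-13.5,0],[0,0.5,-0.1,-13.5,0],[0,0.5,-0.1,-13.5,0],[0,0.5,-0.1,-13.5,0],[0,0.5,-0.1,-13.5,0]]]}}

```text
time_s: 3.12
position: [0.682, -0.0027, 0.2677]
tcp_rot: [0.998, 0.061, 0.001, 0.0]
ft_force: [-1.9, -0.8, 6.0]
width: 0.0265
gripper_force: 59.9
```

>>> {"fn": "carry_out", "kwargs": {"deltas": [[[0,0,0,0.6,0],[0,0,0,1.2,0],[0,0,0,1.7,0],[0,0,0,1.7,0],[0,-2,-0.26,1.7,0],[0,-5,-0.65,1.7,0],[0,-8,-1.05,1.7,0],[0,-11,-1.45,1.7,0],[0,-14,-1.85,1.7,0],[0,-17,-2.2,1.7,0],[0,-19,-2.5,1.7,0],[0,-21,-2.75,1.7,0],[0,-24,-3.2,1,0],[0,-27,-3.5,-0.5,0],[0,-29,-3.8,-2,0],[0,-30,-3.9,-3,0],[0,-30,-3.9,-3.8,0],[0,-30,-3.9,-4.3,0],[0,-30,-3.9,-4.3,0]]]}}

```text
time_s: 4.7
position: [0.3838, -0.0417, 0.2239]
tcp_rot: [0.998, 0.061, 0.002, 0.0]
ft_force: [1.5, 0.5, 4.5]
width: 0.0267
gripper_force: 60.4
```

>>> {"fn": "carry_out", "kwargs": {"deltas": [[[0.7,0,0,0,0],[0.7,0,0,0,0],[0.7,0,0,0,0],[0.7,0,0,0,0],[0.7,0,0,3,0],[0.7,0,0,7,0],[0.7,0,4,10,0],[0.7,1,8,13,-6],[0.7,2,12,14.6,-12],[0.7,3,16,14.6,-12],[0.7,4.4,19,14.6,-12],[0.7,4.4,22,14.6,-12],[0.7,4.4,22.9,14.6,-12],[0.7,4.4,22.9,14.6,-12],[0.7,4.4,22.9,14.6,-12],[0.7,4.4,22.9,14.6,-12]]]}}

```text
time_s: 6.03
position: [0.4256, 0.1867, 0.3688]
tcp_rot: [0.999, -0.044, -0.0, 0.0]
ft_force: [0.6, -0.4, -0.3]
width: 0.0599
gripper_force: 0.0
```

```bash
cat > snap.py <<'E'
import sys,json
from h import *
n=sys.argv[1];P=np.array([float(v) for v in sys.argv[2:5]])
s=sense();im=camera("wrist")[:,:,::-1]
u,v=proj("wrist",P,s);x0=int(np.clip(u-70,0,372));y0=int(np.clip(v-70,0,244))
cv2.imwrite(f"pics/{n}.png",cv2.resize(im[y0:y0+140,x0:x0+140],None,fx=4,fy=4,interpolation=cv2.INTER_CUBIC))
json.dump(dict(position=s["position"].tolist(),tcp_rot=s["tcp_rot"].tolist(),o=[x0,y0]),open(f"{n}.json","w"))
print(s["time_s"],s["position"],psi(s),"pred in crop",(u-x0)*4,(v-y0)*4)
E
cat > meas.py <<'E'
import sys,json
from h import *
# name z then 4 corners of lug top: back-left, back-right, front-left, front-right
n=sys.argv[1];z=float(sys.argv[2]);c=np.array(sys.argv[3:],float).reshape(-1,2)
d=json.load(open(n+".json"));s={k:np.array(d[k]) for k in("position","tcp_rot")}
p=np.array([plane("wrist",d["o"][0]+x/4,d["o"][1]+y/4,z,s)[:2] for x,y in c])
w=(p[0]+p[2]-p[1]-p[3])/2;l=(p[0]+p[1]-p[2]-p[3])/2
print("centre",p.mean(0),"size",np.linalg.norm(w),np.linalg.norm(l),"yaw",np.degrees(np.arctan2(-w[0],w[1])),np.degrees(np.arctan2(l[1],l[0])))
t=sense();print("tcp",t["position"],psi(t),"delta cm",(p.mean(0)-t["position"][:2])*100)
E
python3 snap.py a1 .428 .187 .188
```

```text
6.0333 [0.42556608 0.18666456 0.36875772] -5.040243286765978 pred in crop 283.2482084888269 280.7932280490577
```

View pics/a1.png

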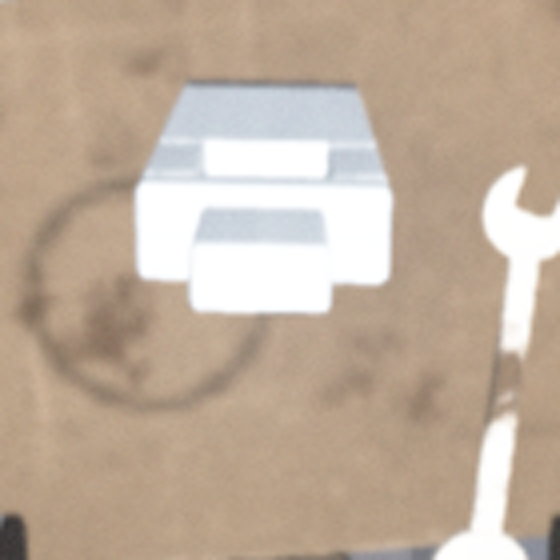

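Plate a's lug top spans (193,242)–(329,313) in this crop, with the shoulder behind it at (137–390, 185–285).

```bash
python3 meas.py a1 .188 193 243 328 243 191 312 330 313; python3 meas.py a1 .154 140 183 388 187 137 279 390 285
```

```text
centre [0.42895409 0.19140239] size 0.02692415425703597 0.014273415388831147 yaw -5.234756110681216 -5.338235244235573
tcp [0.42563077 0.18645463 0.36887679] -5.081912486012261 delta cm [0.33233224 0.49477552]
centre [0.42873777 0.19129915] size 0.0553065467076477 0.02214291456164692 yaw -6.20052100611523 -5.567812450127364
tcp [0.42563077 0.18645463 0.36887679] -5.081912486012261 delta cm [0.3107003  0.48445195]
```

>>> {"fn": "carry_out", "kwargs": {"deltas": [[[0.7,0.3,0.5,-3,0],[0.7,0.3,0.5,-7,0],[0.7,0.3,0.5,-10,0],[0.7,0.3,0.5,-12,0],[0.7,0.3,0.5,-13.2,0],[0.7,0.3,0.5,-13.2,0],[0.3,0.3,0.5,-13.2,0],[0,0.3,0.5,-13.2,0],[0,0.3,0.5,-13.2,0],[0,0.3,0.5,-13.2,0],[0,0.3,0.5,-13.2,0],[0,0.3,0.5,-13.2,0],[0,0.3,0.5,-12.4,0],[0,0.3,0.5,-11,0],[0,0.3,0.5,-9.5,0],[0,0.3,0.5,-8.6,0],[0,0.3,0.5,-8.4,0]]]}}

```text
time_s: 7.5
position: [0.4291, 0.1927, 0.2868]
tcp_rot: [0.999, -0.044, 0.001, -0.001]
ft_force: [0.5, 0.1, -3.0]
width: 0.0267
gripper_force: 59.8
```

>>> {"fn": "carry_out", "kwargs": {"deltas": [[[0,2,-1,0,0],[0,4,-3,0,2],[0,6,-6,0,4],[0,6.8,-9,0,6],[0,6.8,-12,0,8],[0,6.8,-15,0,10],[0,6.8,-18,0,12],[0,6.8,-20,0,12.7],[0,6.8,-21.5,0,12.7],[0,6.8,-22.1,0,12.7],[0,6.8,-22.1,0,12.7],[0,6.8,-22.1,0,12.7],[0,6.8,-22.1,0,12.7]]]}}

```text
time_s: 8.58
position: [0.4966, -0.0276, 0.2848]
tcp_rot: [0.998, 0.067, -0.0, -0.0]
ft_force: [0.3, -1.0, -3.7]
width: 0.0266
gripper_force: 59.9
```

```bash
python3 snap.py a2 .532 -.023 .18; python3 - <<'E'
from h import *
im=camera("side")[:,:,::-1];cv2.imwrite("pics/s2.png",im)
a=cv2.resize(im[145:250,230:330],(800,840//1))[:600]
b=cv2.imread("pics/a2.png")
cv2.imwrite("pics/a2s.png",np.hstack([cv2.resize(im[150:250,235:335],(400,400),interpolation=2),cv2.resize(b,(400,400))]))
E
```

```text
8.5833 [ 0.49660368 -0.02759336  0.28476353] 7.72054023993791 pred in crop 283.13514160094485 282.1617129467269
```

View pics/a2s.png

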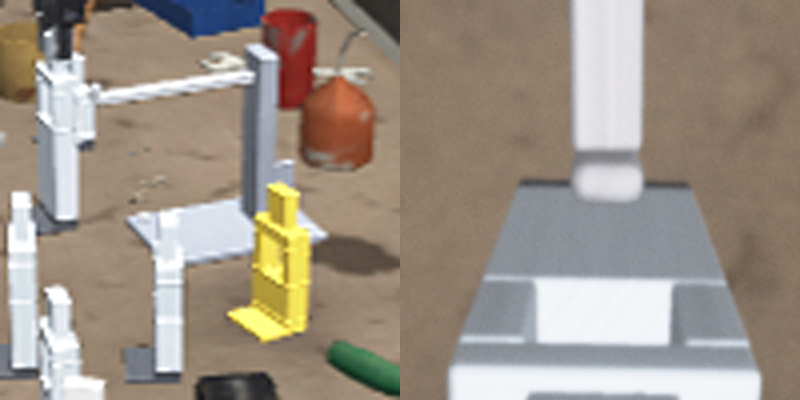

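The bar (right half, x≈607) lines up with plate a's centre (x≈604) and runs straight up the picture. The left half shows a in front of the tip at the right height. I'll insert it.

>>> {"fn": "carry_out", "kwargs": {"deltas": [[[0,1.5,0.2,0,0],[0,4,0.52,0,0],[0,7,0.92,0,0],[0,10,1.3,0,0],[0,13,1.7,0,0],[0,15.5,2.03,0,0],[0,17,2.22,0,0],[0,18,2.35,0,0],[0,18.5,2.42,0,0],[0,18.5,2.42,0,0],[0,18.5,2.42,-0.6,0],[0,18.5,2.42,-1.2,0],[0,18.5,2.42,-1.6,0],[0,18.5,2.42,-1.8,0],[0,18.5,2.42,-1.8,0]]]}}

```text
time_s: 9.93
position: [0.681, -0.0043, 0.2683]
tcp_rot: [0.998, 0.067, -0.0, -0.0]
ft_force: [-7.1, 1.6, 9.5]
width: 0.0269
gripper_force: 61.4
```

>>> {"fn": "carry_out", "kwargs": {"deltas": [[[0.7,0,0,0,0],[0.7,0,0,0,0],[0.7,0,0,0,0],[0.7,0,0,0.3,0],[0.7,0,0,2,0],[0.7,0,0,5,0],[0.7,-3,-0.4,6.5,0],[0.7,-7,-0.9,6.5,0],[0.7,-11,-1.4,6.5,0],[0.7,-15,-1.9,6.5,0],[0.7,-19,-2.4,6.5,0],[0.7,-23,-2.9,6.5,0],[0.7,-27,-3.4,6.5,0],[0.7,-29.8,-3.75,5,0],[0.7,-29.8,-3.75,3,0],[0.7,-29.8,-3.75,0,0],[0.7,-29.8,-3.75,-2,0],[0.7,-29.8,-3.75,-3.6,0],[0.7,-29.8,-3.75,-4.4,0],[0.7,-29.8,-3.75,-4.4,0]]]}}

```text
time_s: 11.6
position: [0.3832, -0.0417, 0.2219]
tcp_rot: [0.998, 0.067, -0.001, -0.0]
ft_force: [1.2, 0.9, 0.6]
width: 0.0597
gripper_force: 0.0
```

>>> {"fn": "carry_out", "kwargs": {"deltas": [[[0.3,0,0,0,0],[0,0,0,0,0],[0,0,0,0,0],[0,0,0,0,0],[0,0,0,0,0],[0,0,0,0,0],[0,0,0,1,0],[0,0,0,2.5,0],[0,0,0,4,0],[0,0,0,5.2,0],[0,0,0,6,0],[0,0,0,6.2,0],[0,0,0,6.2,0],[0,0,0,6.2,0]]]}}

```text
time_s: 12.77
position: [0.3834, -0.0417, 0.2845]
tcp_rot: [0.998, 0.067, -0.0, -0.0]
ft_force: [0.8, -0.4, -3.4]
width: 0.0268
gripper_force: 59.9
```

>>> {"fn": "carry_out", "kwargs": {"deltas": [[[0,2,0.2,0,0],[0,5,0.55,0,0],[0,8,0.9,0,0],[0,11,1.28,0,0],[0,14,1.67,0,0],[0,17,2.06,0,0],[0,20,2.46,0,0],[0,23,2.85,0,0],[0,25,3.11,0,0],[0,26.5,3.31,0,0],[0,27.2,3.41,0,0],[0,27.4,3.43,0,0],[0,27.4,3.43,0,0],[0,27.4,3.43,-0.6,0],[0,27.4,3.43,-1.2,0],[0,27.4,3.43,-1.7,0],[0,27.4,3.43,-1.95,0],[0,27.4,3.43,-1.95,0]]]}}

```text
time_s: 14.27
position: [0.6572, -0.0076, 0.2679]
tcp_rot: [0.998, 0.067, 0.0, 0.0]
ft_force: [-9.2, 0.3, 19.7]
width: 0.0267
gripper_force: 62.6
```

>>> {"fn": "carry_out", "kwargs": {"deltas": [[[0.7,0,0,0,0],[0.7,0,0,0,0],[0.7,0,0,0,0],[0.7,0,0,0.3,0],[0.7,0,0,2,0],[0.7,0,0,5,0],[0.7,-1,-2,8,0],[0.7,-3,-5,11,0],[0.7,-5,-8,14,0],[0.7,-7,-11,17,0],[0.7,-9,-14,18,0],[0.7,-11,-17,18,0],[0.7,-13,-20,18,0],[0.7,-15,-23,18,0],[0.7,-15.7,-26.2,18,0],[0.7,-15.7,-26.2,18,0],[0.7,-15.7,-26.2,18,0],[0.7,-15.7,-26.2,18,0]]]}}

```text
time_s: 15.77
position: [0.5007, -0.2693, 0.4453]
tcp_rot: [0.998, 0.067, 0.0, -0.0]
ft_force: [-0.4, -0.8, 0.8]
width: 0.0601
gripper_force: 0.0
```

```bash
python3 - <<'E'
from h import *
import json
s=sense();im=camera("wrist")[:,:,::-1]
pts=[proj("wrist",P,s) for P in((.546,-.246,.146),(.427,-.21,.16),(.432,-.335,.132))]
print(s["time_s"],s["position"],np.round(pts,0).tolist())
u=np.array(pts);x0,y0=[int(max(0,v)) for v in u.min(0)-60];x1,y1=[int(v) for v in u.max(0)+50]
x1=min(x1,512);y1=min(y1,384);k=min(800/(x1-x0),600/(y1-y0));print(x0,y0,x1,y1,k)
cv2.imwrite("pics/m.png",im);cv2.imwrite("pics/mc.png",cv2.resize(im[y0:y1,x0:x1],None,fx=k,fy=k,interpolation=2))
json.dump(dict(position=s["position"].tolist(),tcp_rot=s["tcp_rot"].tolist(),o=[x0,y0],k=k),open("m.json","w"))
t=camera("top")[:,:,::-1];cv2.imwrite("pics/t2.png",t)
E
```

```text
15.7667 [ 0.5007468  -0.26925227  0.44534614] [[239.0, 114.0], [195.0, 216.0], [300.0, 216.0]]
134 53 349 266 2.816901408450704
```

View pics/mc.png

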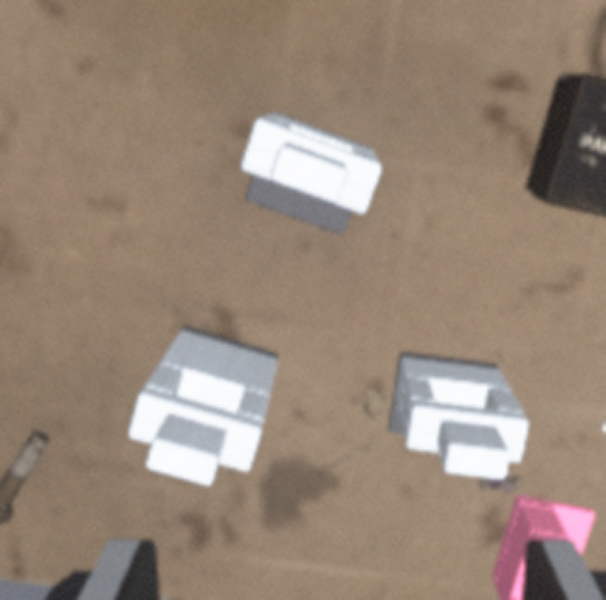

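The crop shows d at (312,165), c at (185,462) for its lug and (197,430) for its shoulder, and e at (476,458) for its lug and (466,432) for its shoulder. The pink look-alike is at (550,540) and the black carton at (575,150).

```bash
python3 - <<'E'
from h import *
import json
d=json.load(open("m.json"));s={k:np.array(d[k]) for k in("position","tcp_rot")}
for n,z,c in [("d sh",.112,[258,117,380,162,244,168,365,213]),("d lug",.146,[285,144,346,163,273,180,340,198]),
 ("c lug",.16,[158,440,221,455,147,469,211,486]),("c sh",.126,[142,390,265,428,130,435,250,470]),
 ("e lug",.132,[443,441,506,445,445,472,508,478]),("e sh",.098,[410,403,525,418,407,447,523,462])]:
    p=np.array([plane("wrist",d["o"][0]+x/d["k"],d["o"][1]+y/d["k"],z,s)[:2] for x,y in np.reshape(c,(-1,2))])
    w=(p[0]+p[2]-p[1]-p[3])/2;l=(p[0]+p[1]-p[2]-p[3])/2
    print(n,p.mean(0).round(4),np.linalg.norm(w).round(4),np.linalg.norm(l).round(4),"yaw",np.degrees(np.arctan2(-w[0],w[1])).round(1),np.degrees(np.arctan2(l[1],l[0])).round(1))
E
```

```text
d sh [ 0.5464 -0.2515] 0.0539 0.0218 yaw -12.2 -9.0
d lug [ 0.5469 -0.252 ] 0.0255 0.0138 yaw -8.1 -7.3
c lug [ 0.4261 -0.2155] 0.0265 0.0141 yaw -7.7 -12.9
c sh [ 0.4272 -0.2157] 0.0556 0.0216 yaw -10.3 -11.0
e lug [ 0.4328 -0.3387] 0.0279 0.0152 yaw 2.8 13.6
e sh [ 0.4325 -0.3391] 0.0555 0.0222 yaw -0.1 7.0
```

>>> {"fn": "carry_out", "kwargs": {"deltas": [[[0.7,-2,1.5,-4,-5],[0.7,-4,3,-8,-10],[0.7,-6,4.5,-10,-15],[0.7,-7.4,5.4,-12,-17.7],[0.7,-7.4,5.4,-15,-17.7],[0.7,-7.4,5.4,-18,-17.7],[0.7,-7.4,5.4,-21,-17.7],[0.7,-7.4,5.4,-23,-17.7],[0.7,-7.4,5.4,-23.7,-17.7],[0.7,-7.4,5.4,-23.7,-17.7],[0.3,-7.4,5.4,-23.7,-17.7],[0,-7.4,5.4,-23.7,-17.7],[0,-7.4,5.4,-23.7,-17.7],[0,-7.4,5.4,-23.7,-17.7],[0,-7.4,5.4,-23.7,-17.7],[0,-7.4,5.4,-23.7,-17.7],[0,-7.4,5.4,-23.7,-17.7]]]}}

```text
time_s: 17.28
position: [0.4274, -0.2155, 0.21]
tcp_rot: [0.996, -0.087, 0.001, 0.0]
ft_force: [0.5, 2.3, 7.8]
width: 0.0264
gripper_force: 59.4
```

>>> {"fn": "carry_out", "kwargs": {"deltas": [[[0,0,0,1,0],[0,0,0,3,0],[0,0,0,5,0],[0,0,0,7,0],[0,1,3,7.6,3],[0,2,6,7.6,6],[0,3,9,7.6,9],[0,4,12,7.6,12],[0,5,15,7.6,15],[0,5.3,17,7.6,17.7],[0,5.3,18.2,7.6,17.7],[0,5.3,18.5,7.6,17.7],[0,5.3,18.5,7.6,17.7],[0,5.3,18.5,7.6,17.7],[0,5.3,18.5,7.6,17.7]]]}}

```text
time_s: 18.53
position: [0.4795, -0.0315, 0.2845]
tcp_rot: [0.998, 0.066, -0.0, 0.0]
ft_force: [-0.6, -0.5, -4.9]
width: 0.0269
gripper_force: 60.4
```

```bash
python3 - <<'E'
from h import *
s=sense();print(s["position"],psi(s),s["width"])
im=camera("wrist")[:,:,::-1];cv2.imwrite("pics/c2.png",im)
for P in((.681,-.0043,.218),(.6572,-.0076,.218),(.48,-.0308,.234)):print(np.round(proj("wrist",P,s)))
cv2.imwrite("pics/c2b.png",cv2.resize(im[0:384,100:412],None,fx=1.56,fy=1.56,interpolation=2))
E
```

```text
[ 0.47949933 -0.03151051  0.28452199] 7.576385687880862 0.02686734898556499
[ 253. -387.]
[ 253. -267.]
[253. 282.]
```

View pics/c2b.png

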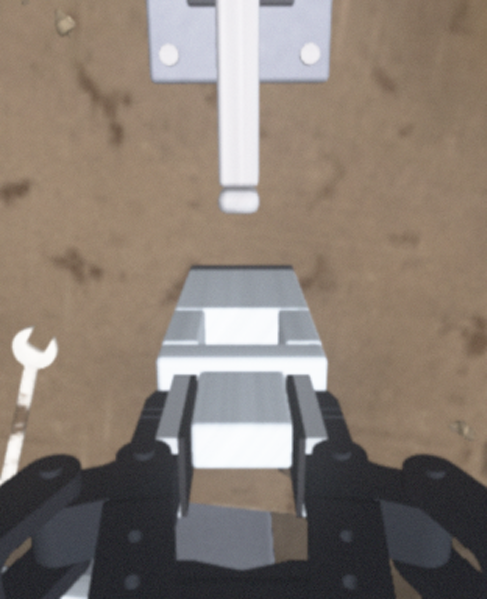

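Plate c (window centre x≈242) lines up with the bar (x≈239), so I'll insert it.

>>> {"fn": "carry_out", "kwargs": {"deltas": [[[0,1,0.13,0,0],[0,3,0.4,0,0],[0,6,0.8,0,0],[0,9,1.2,0,0],[0,11.5,1.55,0,0],[0,13.5,1.85,0,0],[0,14.8,2.02,0,0],[0,15.4,2.1,0,0],[0,15.4,2.1,0,0],[0,15.4,2.1,-0.6,0],[0,15.4,2.1,-1.2,0],[0,15.4,2.1,-1.6,0],[0,15.4,2.1,-1.7,0],[0,15.4,2.1,-1.7,0]]]}}

```text
time_s: 19.75
position: [0.633, -0.0096, 0.268]
tcp_rot: [0.998, 0.067, -0.0, 0.0]
ft_force: [-2.7, 0.2, 4.7]
width: 0.0266
gripper_force: 61.4
```

>>> {"fn": "carry_out", "kwargs": {"deltas": [[[0.7,0,0,0,0],[0.7,0,0,0,0],[0.7,0,0,0,0],[0.7,0,0,0.3,0],[0.7,0,0,2,0],[0.7,0,0,5,0],[0.7,-1,-2,6.5,-3],[0.7,-2,-6,6.5,-6],[0.7,-4,-10,6.5,-9],[0.7,-6,-14,6.5,-12],[0.7,-8,-18,6.5,-15],[0.7,-8.6,-22,6.5,-17.6],[0.7,-8.6,-24.2,6.5,-17.6],[0.7,-8.6,-24.2,6.5,-17.6],[0.7,-8.6,-24.2,6.5,-17.6],[0.7,-8.6,-24.2,6.5,-17.6]]]}}

```text
time_s: 21.08
position: [0.5477, -0.251, 0.3324]
tcp_rot: [0.996, -0.086, -0.0, -0.0]
ft_force: [-0.4, 0.5, 0.1]
width: 0.0599
gripper_force: 0.0
```

```bash
cat > chk.py <<'E'
# chk.py x y yaw lugtop : compare bright blob with projected shoulder+lug tops
import sys
from h import *
x,y,yaw,z=map(float,sys.argv[1:5]);s=sense();im=camera("wrist");cv2.imwrite(f"pics/chk{int(s['time_s']*10)}.png",im[:,:,::-1])
c,n=np.cos(np.radians(yaw)),np.sin(np.radians(yaw));Rm=np.array([[c,-n],[n,c]])
E=np.zeros(im.shape[:2],np.uint8)
for hx,hy,zz in((.011,.028,z-.034),(.007,.014,z)):
    q=[proj("wrist",[*(Rm@[sx*hx,sy*hy]+[x,y]),zz],s) for sx,sy in((1,1),(1,-1),(-1,-1),(-1,1))]
    cv2.fillPoly(E,[np.round(q).astype(np.int32)],255)
M=((im.min(2)>215)*255).astype(np.uint8)
k,lab,st,ce=cv2.connectedComponentsWithStats(M)
o=[(i,int(((lab==i)&(E>0)).sum())) for i in range(1,k)]
i=max(o,key=lambda t:t[1])[0]
m=cv2.moments(E,True);ec=np.array([m["m10"],m["m01"]])/m["m00"];m2=cv2.minAreaRect(np.argwhere(lab==i)[:,::-1].astype(np.float32))
print(s["position"],psi(s),"exp",ec.round(1),int((E>0).sum()),"found",ce[i].round(1),st[i],"overlap",dict(o)[i])
p=plane("wrist",*ec,z-.02,s)-plane("wrist",*ce[i],z-.02,s);print("shift needed mm (found-exp)",(-p[:2]*1000).round(1))
E
python3 chk.py .5466 -.2518 -10 .146
```

```text
[ 0.54773717 -0.25102438  0.33240413] -9.914569644441505 exp [255.6 179.1] 1820 found [254.9 180.4] [ 225  165   62   33 1450] overlap 1419
shift needed mm (found-exp) [-1.1  0.7]
```

>>> {"fn": "carry_out", "kwargs": {"deltas": [[[0.7,-0.1,0,-4,0],[0.7,-0.1,0,-8,0],[0.7,-0.1,0,-11,0],[0.7,-0.1,0,-13,0],[0.7,-0.1,0,-13.8,0],[0.7,-0.1,0,-13.8,0],[0.3,-0.1,0,-13.8,0],[0,-0.1,0,-13.8,0],[0,-0.1,0,-13.8,0],[0,-0.1,0,-13.8,0],[0,-0.1,0,-13.8,0],[0,-0.1,0,-13.8,0]]]}}

```text
time_s: 22.13
position: [0.5474, -0.2516, 0.1964]
tcp_rot: [0.996, -0.086, 0.002, 0.0]
ft_force: [0.2, 1.4, 6.3]
width: 0.0265
gripper_force: 59.6
```

>>> {"fn": "carry_out", "kwargs": {"deltas": [[[0,0,0,1,0],[0,0,0,3,0],[0,0,0,6,0],[0,-1,0,8,0],[0,-3,1,9,0],[0,-5,3,9,3],[0,-7,6,9,6],[0,-7.2,9,9,9],[0,-7.2,12,9,12],[0,-7.2,15,9,15],[0,-7.2,18,9,17.6],[0,-7.2,20.5,9,17.6],[0,-7.2,21.8,9,17.6],[0,-7.2,22,9,17.6],[0,-7.2,22,9,17.6],[0,-7.2,22,9,17.6]]]}}

```text
time_s: 23.47
position: [0.4747, -0.032, 0.2849]
tcp_rot: [0.998, 0.067, 0.0, 0.0]
ft_force: [0.1, -0.5, -3.0]
width: 0.0268
gripper_force: 59.8
```

```bash
cat > bar.py <<'E'
from h import *
# lateral check: bar columns vs bright shoulder columns
s=sense();im=camera("wrist");cv2.imwrite(f"pics/bar{int(s['time_s']*10)}.png",im[:,:,::-1])
M=im.min(2)>200
for z,lab in((.18,"bar"),):
    for d in(.15,.12):
        P=np.array([.695-.9914*d,-.0017-.1305*d,.17]);u,v=proj("wrist",P,s);v=int(v)
        if 0<=v<384:
            c=np.flatnonzero(M[v,int(u)-35:int(u)+35])+int(u)-35
            if len(c):print("d",d,"row",v,"pred",round(u,1),"bar",c.min(),c.max(),"->",plane("wrist",(c.min()+c.max())/2,v,.17,s))
print(s["position"],psi(s),s["width"],s["ft_force"])
E
python3 bar.py
```

```text
d 0.15 row 97 pred 252.3 bar 242 265 -> [ 0.5466316  -0.02185053  0.17      ]
d 0.12 row 36 pred 252.5 bar 217 286 -> [ 0.57604887 -0.01686788  0.17      ]
[ 0.47474384 -0.03197128  0.28489317] 7.685014317057243 0.02682806968241837 [ 0.11493823 -0.46519849 -2.96335236]
```

>>> {"fn": "carry_out", "kwargs": {"deltas": [[[0,1,0.13,0,0],[0,3,0.4,0,0],[0,6,0.8,0,0],[0,8.5,1.15,0,0],[0,11,1.5,0,0],[0,12.5,1.72,0,0],[0,13.3,1.82,0,0],[0,13.5,1.85,0,0],[0,13.5,1.85,0,0],[0,13.5,1.85,-0.6,0],[0,13.5,1.85,-1.2,0],[0,13.5,1.85,-1.6,0],[0,13.5,1.85,-1.7,0],[0,13.5,1.85,-1.7,0]]]}}

```text
time_s: 24.68
position: [0.6091, -0.0131, 0.2683]
tcp_rot: [0.998, 0.067, -0.0, 0.0]
ft_force: [-6.7, 0.3, 8.4]
width: 0.0266
gripper_force: 61.2
```

>>> {"fn": "carry_out", "kwargs": {"deltas": [[[0.7,0,0,0,0],[0.7,0,0,0,0],[0.7,0,0,0,0],[0.7,0,0,0.3,0],[0.7,0,0,2,0],[0.7,0,0,5,0],[0.7,-2,-3,6.5,0],[0.7,-4,-7,6.5,-3],[0.7,-6,-11,6.5,-7],[0.7,-8,-15,6.5,-7],[0.7,-10,-19,6,-7],[0.7,-12,-23,5,-7],[0.7,-14,-27,5,-7],[0.7,-16,-30,5,-7],[0.7,-17.6,-32.6,5,-7],[0.7,-17.6,-32.6,5,-7],[0.7,-17.6,-32.6,5,-7],[0.7,-17.6,-32.6,5,-7]]]}}

```text
time_s: 26.18
position: [0.4338, -0.3388, 0.3175]
tcp_rot: [1.0, 0.006, 0.0, -0.0]
ft_force: [0.7, -0.3, 0.4]
width: 0.0596
gripper_force: 0.0
```

```bash
python3 chk.py .4327 -.339 0.5 .132
```

```text
[ 0.4337569  -0.33876032  0.31745916] 0.6428961415984508 exp [254.5 179.7] 1836 found [255.  180.6] [ 224  166   63   32 1500] overlap 1500
shift needed mm (found-exp) [-0.8 -0.5]
```

>>> {"fn": "carry_out", "kwargs": {"deltas": [[[0.7,-0.1,0,-4,0],[0.7,-0.1,0,-8,0],[0.7,-0.1,0,-11,0],[0.7,-0.1,0,-13,0],[0.7,-0.1,0,-13.7,0],[0.7,-0.1,0,-13.7,0],[0.3,-0.1,0,-13.7,0],[0,-0.1,0,-13.7,0],[0,-0.1,0,-13.7,0],[0,-0.1,0,-13.7,0],[0,-0.1,0,-13.7,0],[0,-0.1,0,-13.7,0]]]}}

```text
time_s: 27.23
position: [0.4334, -0.3392, 0.1822]
tcp_rot: [1.0, 0.006, 0.001, 0.001]
ft_force: [0.3, 3.1, 6.1]
width: 0.0269
gripper_force: 59.5
```

>>> {"fn": "carry_out", "kwargs": {"deltas": [[[0,0,0,1,0],[0,0,0,4,0],[0,0,0,7,0],[0,0,2,10,0],[0,1,5,10.4,1],[0,2,9,10.4,3],[0,3,13,10.4,5],[0,4.2,17,10.4,7],[0,4.2,21,10.4,7],[0,4.2,24,10.4,7],[0,4.2,27,10.4,7],[0,4.2,29.5,10.4,7],[0,4.2,30.6,10.4,7],[0,4.2,30.7,10.4,7],[0,4.2,30.7,10.4,7],[0,4.2,30.7,10.4,7]]]}}

```text
time_s: 28.57
position: [0.4748, -0.0328, 0.2848]
tcp_rot: [0.998, 0.067, 0.0, 0.0]
ft_force: [-0.1, -0.3, -2.1]
width: 0.0266
gripper_force: 60.2
```

>>> {"fn": "carry_out", "kwargs": {"deltas": [[[0,1,0.14,0,0],[0,3,0.43,0,0],[0,5.5,0.8,0,0],[0,8,1.15,0,0],[0,10,1.45,0,0],[0,10.9,1.58,0,0],[0,11.1,1.6,0,0],[0,11.1,1.6,0,0],[0,11.1,1.6,-0.6,0],[0,11.1,1.6,-1.2,0],[0,11.1,1.6,-1.6,0],[0,11.1,1.6,-1.7,0],[0,11.1,1.6,-1.7,0]]]}}

```text
time_s: 29.65
position: [0.5851, -0.0161, 0.2682]
tcp_rot: [0.998, 0.067, -0.0, 0.0]
ft_force: [-5.4, 0.9, 8.7]
width: 0.0268
gripper_force: 61.6
```

>>> {"fn": "carry_out", "kwargs": {"deltas": [[[0.7,0,0,0,0],[0.7,0,0,0,0],[0.7,0,0,0,0],[0.7,0,0,0.3,0],[0.7,0,0,2,0],[0.7,0,0,5,0],[0.7,0,3,6.5,0],[0.7,-1,7,6.5,3],[0.7,-1.2,11,6.5,6],[0.7,-1.2,15,6,9],[0.7,-1.2,19,5,11.5],[0.7,-1.2,22,4,11.5],[0.7,-1.2,25,3,11.5],[0.7,-1.2,26.8,2,11.5],[0.7,-1.2,26.8,2,11.5],[0.7,-1.2,26.8,2,11.5],[0.7,-1.2,26.8,2,11.5]]]}}

```text
time_s: 31.07
position: [0.5738, 0.2515, 0.2878]
tcp_rot: [0.986, 0.167, 0.0, 0.0]
ft_force: [-0.1, 0.7, 0.6]
width: 0.0599
gripper_force: 0.0
```

```bash
python3 snap.py g1 .573 .252 .104
```

```text
31.0667 [0.57384277 0.25146169 0.28779152] 19.174555271140356 pred in crop 280.6965367508692 283.31732864106755
```

View pics/g1.png

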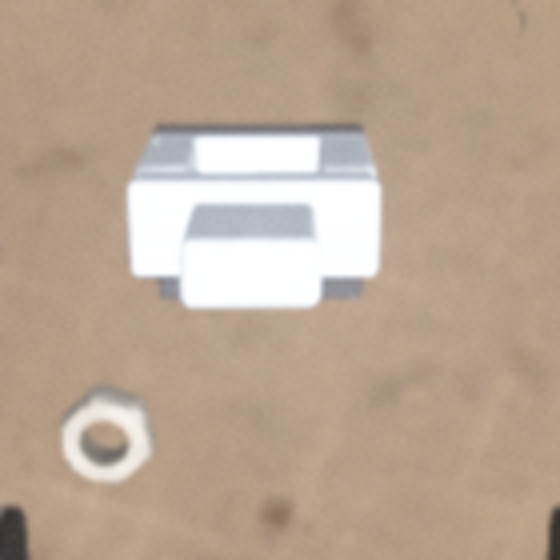

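Plate g's lug top spans (184,238)–(319,308), and its yaw matches the tool.

```bash
python3 meas.py g1 .104 186 238 317 238 182 308 321 308; python3 meas.py g1 .07 129 180 381 180 131 276 379 278
```

```text
centre [0.57306391 0.25817301] size 0.026875147208909444 0.014568546114381431 yaw 19.20736673817505 18.752225661844896
tcp [0.5739844  0.25119814 0.28804968] 19.14081289597077 delta cm [-0.09204921  0.6974866 ]
centre [0.57296281 0.25819489] size 0.05580208519928559 0.02240402478761979 yaw 18.964350922758932 18.81548366304419
tcp [0.5739844  0.25119814 0.28804968] 19.14081289597077 delta cm [-0.10215972  0.69967525]
```

>>> {"fn": "carry_out", "kwargs": {"deltas": [[[0.7,-0.1,0.7,-4,0],[0.7,-0.1,0.7,-8,0],[0.7,-0.1,0.7,-11,0],[0.7,-0.1,0.7,-13,0],[0.7,-0.1,0.7,-13.6,0],[0.7,-0.1,0.7,-13.6,0],[0.3,-0.1,0.7,-13.6,0],[0,-0.1,0.7,-13.6,0],[0,-0.1,0.7,-13.6,0],[0,-0.1,0.7,-13.6,0],[0,-0.1,0.7,-13.6,0],[0,-0.1,0.7,-13.6,0]]]}}

```text
time_s: 32.12
position: [0.5735, 0.2594, 0.1535]
tcp_rot: [0.986, 0.167, 0.002, -0.0]
ft_force: [-1.3, -0.6, 7.8]
width: 0.0268
gripper_force: 59.9
```

>>> {"fn": "carry_out", "kwargs": {"deltas": [[[0,0,0,1,0],[0,0,0,4,0],[0,0,0,8,0],[0,-2,0,11,0],[0,-4,-2,13.2,0],[0,-6,-5,13.2,-2],[0,-8,-8,13.2,-4],[0,-9.8,-11,13.2,-7],[0,-9.8,-15,13.2,-9],[0,-9.8,-19,13.2,-11.6],[0,-9.8,-23,13.2,-11.6],[0,-9.8,-26,13.2,-11.6],[0,-9.8,-28,13.2,-11.6],[0,-9.8,-28.9,13.2,-11.6],[0,-9.8,-28.9,13.2,-11.6],[0,-9.8,-28.9,13.2,-11.6],[0,-9.8,-28.9,13.2,-11.6]]]}}

```text
time_s: 33.53
position: [0.4746, -0.029, 0.2836]
tcp_rot: [0.998, 0.067, 0.0, -0.0]
ft_force: [-0.5, 0.5, -3.3]
width: 0.0263
gripper_force: 60.0
```

>>> {"fn": "carry_out", "kwargs": {"deltas": [[[0,0.5,-0.18,0,0],[0,2,0.02,0,0],[0,4,0.28,0,0],[0,6,0.55,0,0],[0,7.5,0.75,0,0],[0,8.4,0.87,0,0],[0,8.6,0.9,0,0],[0,8.6,0.9,0,0],[0,8.6,0.9,-0.6,0],[0,8.6,0.9,-1.2,0],[0,8.6,0.9,-1.55,0],[0,8.6,0.9,-1.6,0],[0,8.6,0.9,-1.6,0]]]}}

```text
time_s: 34.62
position: [0.5603, -0.021, 0.2675]
tcp_rot: [0.998, 0.066, -0.0, -0.0]
ft_force: [-1.4, 0.9, 2.7]
width: 0.027
gripper_force: 60.7
```

>>> {"fn": "carry_out", "kwargs": {"deltas": [[[0.7,0,0,0,0],[0.7,0,0,0,0],[0.7,0,0,0,0],[0.7,0,0,0.3,0],[0.7,0,0,2,0],[0.7,0,0,5,0],[0.7,2,0,9,0],[0.7,4,0.5,12,0],[0.7,5,0.8,15,0],[0.7,6,0.8,17,0],[0.7,6,0.8,17,0],[0.7,6,0.8,17,0],[0.7,6,0.8,17,0]]]}}

```text
time_s: 35.7
position: [0.6202, -0.013, 0.4362]
tcp_rot: [0.998, 0.066, -0.001, -0.0]
ft_force: [-0.3, -0.7, -0.6]
width: 0.0597
gripper_force: 0.0
```

```bash
python3 - <<'E'
from h import *
import json
s=sense();im=camera("wrist")[:,:,::-1];cv2.imwrite("pics/f.png",im)
P=[proj("wrist",[.695-.9914*d,-.0017-.1305*d,.218],s) for d in(0,.16)];print(s["position"],np.round(P))
u=np.array(P);x0=int(u[:,0].mean()-60);y0=max(0,int(u[:,1].min()-40));y1=min(384,int(u[:,1].max()+40));k=min(600/(y1-y0),4)
print(x0,y0,k);w=cv2.resize(im[y0:y1,x0:x0+120],None,fx=k,fy=k,interpolation=2)
sd=camera("side")[:,:,::-1];cv2.imwrite("pics/sf.png",sd)
q=cv2.resize(sd[145:225,235:325],None,fx=4.2,fy=4.2,interpolation=2)
H=max(w.shape[0],q.shape[0]);pad=lambda a:np.vstack([a,np.zeros((H-a.shape[0],a.shape[1],3),np.uint8)])
cv2.imwrite("pics/fc.png",np.hstack([pad(w),pad(q)]));print(w.shape,q.shape)
json.dump(dict(position=s["position"].tolist(),tcp_rot=s["tcp_rot"].tolist(),o=[x0,y0],k=k),open("f.json","w"))
E
```

```text
[ 0.62024702 -0.01298847  0.43624721] [[253.  88.]
 [253. 260.]]
192 47 2.380952380952381
(600, 286, 3) (336, 378, 3)
```

View pics/fc.png

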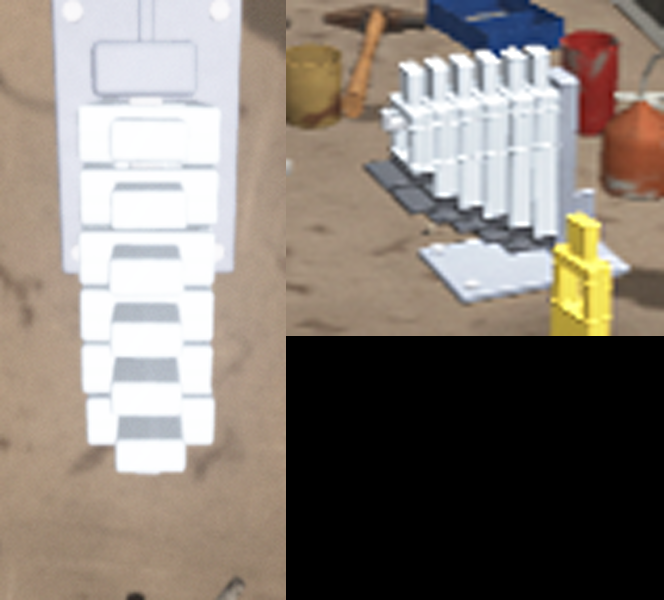

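All six plates hang upright and close together. The wrist crop shows shoulders from y≈105 to y≈443 and the post top at (145,67). I'll check the spacing numerically.

```bash
python3 - <<'E'
from h import *
import json
d=json.load(open("f.json"));s={k:np.array(d[k]) for k in("position","tcp_rot")}
def st(x,y,z):
    p=plane("wrist",d["o"][0]+x/d["k"],d["o"][1]+y/d["k"],z,s)[:2]-[.695,-.0017];a=np.radians(7.5)
    return np.array([[np.cos(a),np.sin(a)],[-np.sin(a),np.cos(a)]])@p*1000
print("post front",st(95,95,.19),st(195,95,.19))
for n,l,r,t,b in[("a",80,219,106,162),("b",81,217,168,224),("c",81,215,231,285),("d",81,213,288,340),("e",81,212,344,392),("g",88,213,397,443)]:
    print(n,((st(l,t,.184)+st(r,b,.184))/2).round(1),(st(l,b,.184)-st(r,b,.184)).round(1)[1])
for n,x,y in[("g front lug",150,472),("e",147,412),("d",147,352)]:print(n,st(x,y,.218).round(1))
q=sense();print(q["time_s"],q["ft_force"])
E
```

```text
post front [ 0.32414156 19.19287925] [  0.39982264 -18.79990444]
a [-14.4  -1.8] 55.2
b [-38.6  -1.7] 55.3
c [-63.9  -1.3] 55.8
d [-87.9  -1. ] 56.2
e [-112.1   -0.8] 57.0
g [-136.4   -2.5] 55.5
g front lug [-144.2   -2. ]
e [-118.1   -0.8]
d [-93.2  -0.8]
35.8 [-1.0418273   0.41050975 -0.05897171]
```

```bash
python3 -c "
from cell import *
print(close_job())"
```

```text
the job is handed in; nothing more can be done
None
```

I put all six plates present (a, b, c, d, e, g; f is absent) on the hook in height order and handed the job in at about 36 s. My last measurement put a about 3 mm off the post, the others 2–3 mm apart and all within 3 mm of the bar's middle; the hand-in gave no verdict, and I didn't re-measure the tin or carton.

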